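Swing the hand-out tray round its post to the stop bar

TASK

The white hand-out tray lies with its notched end round the fixed steel post on the packing table. Push the tray round the post, flat on the table and with the notch kept on the post, until its long side lies flush along the aluminium stop bar, with its two cans still standing in it. Leave the other goods on the table where they are.

Things in the scene. Friction and masses are not known exactly. Their poses are not given: they have to be found in the camera images.
- tray: White plastic tray, loose on the table, 0.65 kg with cans. Origin at table level at the pivot point in its notch (on the post's axis when seated); x axis along the tray away from the notch, z up. Tray: x = 20 to 180 mm, y = -55 to 55 mm, walls 28 mm high, 4 mm thick. It starts pointing roughly towards the robot, 65 to 115 degrees from its final heading.
- tray_mid (a point): Point on the tray's centre line at tray x = 100 mm, 14 mm above the table; axes as the tray's. The notch: two ears, 48 mm over all and 20 mm high, reach to tray x = -20 mm with a 24 mm gap between them, open towards -x, its bottom at x = +12 mm: 3 mm of play round the post; it can come off only along the tray's length.
- post: The pivot: fixed upright steel pin, 18 mm diameter, 45 mm high, origin on its axis at the table. Nearby, at the mirror image of the stop bar's place, stands a fixed dark wooden card holder (not the stop, not listed): 40 x 110 x 20 mm with paper cards up to 65 mm high.
- stop_bar: Fixed aluminium bar, 20 mm (its x) by 130 mm (its y) by 25 mm high; origin at the centre of its underside. The tray comes to rest along its -x face. It lies beyond the post, off to its left or right (this changes), its centre 115 mm along and 66 mm beyond the post; the flush tray's centre line is 65 mm from the bar's, its far end pointing away from the post.
- tray_can0: Low food can standing in the tray, 64 mm across, 45 mm high, origin at the centre of its underside (nearer the notch).
- tray_can1: Low food can standing in the tray, 64 mm across, 45 mm high, origin at the centre of its underside (nearer the far end).
- fish_can: Loose bystander, leave alone: flat tin, 72 mm across, 40 mm high, behind the post; origin at the centre of its underside.
- jar: Loose bystander, leave alone: small jar, 64 mm across, 75 mm high; origin at the centre of its underside.
- mix_box: Loose bystander, leave alone: flat yellow carton 70 x 100 x 40 mm lying on the table; origin at the centre of its underside.
Not all that is in view belongs to the job. Of the things like the tray, leave any that is orange; of the rest the larger one is meant. Leave any pink look-alike of the tray_can1 alone.

How it is judged:
By the outcome, as a careful person would: the job done as asked, in the order asked, and still so for the second after the job is handed in, with the robot touching nothing.
It also fails if it takes over 45 s, if anything falls off the work surface, if the arm or the gripper's body presses on something with over 40 N, if the wrist force passes 120 N, or if a joint passes its speed limit or range.

ROBOT

A 7-joint arm with a two-finger parallel gripper is mounted at the origin on the work surface. World frame = base frame: x ahead of the robot, y to its left, z up, the work surface at z = 0. Lengths are in m, angles in rad, forces in N, time in s.
With the tool pointing down it reaches from about 0.375 to 0.925 m from the base axis. Payload 3.1 kg.
Tool frame: the origin (TCP) lies between the finger pads; the fingertips stand 19 mm ahead of it and the grasp point (between the pads) is the TCP; x points along the fingers, z is the direction in which the jaws open and shut, and the axes are right-handed (so a half turn about x gives the same grasp; the last joint's range is limited). The gripper opens to 85 mm and grips with 20 to 120 N. Pads are 22 mm wide; open, the fingers measure 114 mm over their backs; the gripper's body (76 mm by 85 mm) begins 54 mm behind the grasp point. The pads swing forward as they close: fully open they stand 13 mm farther back than shut.
Start: joints at [-1.218, 0.383, 0.044, 1.598, -0.018, 1.161, -0.05], TCP at [0.283, 0.585, 0.25] pointing down, gripper open.
Joint ranges: [-2.61, 2.61], [-0.41, 2.15], [-1.48, 1.57], [0, 2.5], [-1.57, 4.71], [0.05, 1.97], [-2.85, 2.85]. Speed limits (rad/s): [2.79, 2.79, 3.14, 3.14, 3.14, 3.14, 3.14].

INTERFACE

Orientations are given as a 3x3 rotation matrix whose columns are the frame's x, y, z axes.
In Python, from workcell import read_state, viewer, arm gives the robot as it stands.
- The arm moves only by the tool move_arm, never from a script. Its argument "steps" is a list of rows, each an object of numbers: "x", "y", "z": the shift along the world's x, y, z in cm; "wx", "wy", "wz": the turn, a rotation vector about the world's x, y, z in rad; "grip": the closure, from 0 (fully open) to 1 (shut). In form: [{"x": .., "y": .., "z": .., "wx": .., "wy": .., "wz": .., "grip": ..}, ...]. A call has 1 to 12 rows; each row shifts and turns the commanded pose from where the row before left it; what a row does not reach is not made up. A row lasts 1/12 s, in which the tool goes at most 41.7 mm and 7.16 degrees, less where a joint would pass 70% of its speed; a pose out of reach is approached as far as the arm can. A call is refused whole if a number of a shift passes 4.17 or a number of a turn 0.125, either way. A call with a gripper value outside its range is refused whole. The fingers move at their own pace and stop on an object; "newtons" is the grip in N (left out, the last holds). Time passes only in rows, so rows that do not move let the fingers close. It gives the time, the measured TCP pose, the force and the opening at its end, in the units of the state.
- read_state(): the state, without advancing time (a new reading comes with each control period).
- viewer.camera(name): name is "scene" or "top" or "wrist"; returns the picture (480x640x3 uint8, blue, green, red); there is no depth.
- viewer.camera_model(name): a dict with "intrinsics" (3x3 intrinsics, pixels), "eye" and "rotation" of the camera in the world. Camera axes: x right, y down, z forward; pixel columns grow to the right and rows downward; lengths in m; the calibration is good to about 2 mm. A picture is of the moment at which its call begins: read the wrist's pose just before it. camera_model takes no time and is no camera call; for the wrist camera it gives the pose at the moment of the call.
- arm.close_job(): hands the job in, once; it reports no verdict.
Trained networks look in the newest picture that a camera, given by its name, has taken for a name from the list of things; names that differ only in an ending like _2 or _b are one class to them, and where a whole thing is asked for, a point or a joint stands for the part that bears it (a point fixed in the world has none). Each returns a list of dicts, best first, with "conf" (0 to 1); they miss things now and then, are a little off and sometimes report something else, mostly with a low value. They report only what shows in the picture. A call takes as long as a camera call. They do not tell look-alikes from the thing itself.
- viewer.find_in(thing, camera): "bbox" ([centre column, centre row, width, height] as shares, 0 to 1, of the picture: columns of its width, rows of its height, round what is visible of it).
- viewer.tip_of(thing, camera): "position" ([column, row] as shares, 0 to 1, of the picture: columns of its width, rows of its height: a listed point, or the origin of a listed thing).
The state is a dict: "t": time; "joint_pos": joint angles; "qvel": joint speeds; "effort": joint torques, N m; "position": TCP position; "tool_rot": TCP orientation; "contact_force": force on the tool from outside, world axes, zero at the start; "ft_torque": the same for the moment, N m; "finger_gap": opening from 0.0 (shut) to 1.0 (fully open).
Only numpy, scipy, OpenCV 4.12 (cv2) and the standard library are available. Lean on these libraries where they do the work, as an engineer would, in place of code of your own. Each camera call takes 0.05 s, during which the arm holds its last target.

## Working session

There is one attempt and no reset: what is moved stays moved. The work goes in short steps, Python scripts to look and compute and a tool call to move; the robot and the scene stay as the last step left them, time stands still between calls to the robot, and variables do not carry over. Pictures are saved under pics/ and viewed, and the job is handed in when it is done.

Besides the shell and the picture viewer there is one more tool, called after ">>>" as name(argument=value, ...), one argument or row to a line, values as JSON. move_arm: Moves the arm, as the interface text tells. Its arguments: {"type":"object","properties":{"steps":{"type":"array"},"newtons":{"type":"number"}},"required":["steps"]}

```bash
ls; mkdir -p pics; python3 - <<'E'
from workcell import read_state, viewer, arm
import cv2,numpy as np
s=read_state(); print(s)
for c in ["top","scene"]:
    im=viewer.camera(c); cv2.imwrite(f"pics/{c}0.png",im)
    m=viewer.camera_model(c); print(c,m)
    for t in ["tray","tray_mid","post","stop_bar","tray_can0","tray_can1","fish_can","jar","mix_box"]:
        r=viewer.tip_of(t,c)
        print(t,[(round(d['conf'],2),np.round(np.array(d['position'])*[640,480],1)) for d in r[:4]])
E
```

```text
pics
{'t': 0.0, 'joint_pos': array([-1.21779739,  0.38385349,  0.0438425 ,  1.59959799, -0.01788224,
        1.16117946, -0.04986576]), 'qvel': array([-0.0002466 , -0.00111151, -0.0019943 ,  0.00015085, -0.00138542,
        0.00152312, -0.00022639]), 'effort': array([-3.82565804e-05, -4.33463144e+01,  1.02456708e+00, -2.49516231e+01,
        1.06420642e-02,  1.12920650e-02, -2.74196452e-06]), 'position': array([0.28281623, 0.5842496 , 0.24886416]), 'tool_rot': array([[-1.00421094e-03, -9.00148519e-01,  4.35581951e-01],
       [-2.44783702e-03,  4.35583078e-01,  9.00145205e-01],
       [-9.99996500e-01, -1.62297961e-04, -2.64083416e-03]]), 'contact_force': array([ 0.6917166 , -0.29245024,  0.49809612]), 'ft_torque': array([ 0.03336497, -0.02683917,  0.03381598]), 'finger_gap': 0.99807169027092}
top {'intrinsics': array([[578.30107993,   0.        , 326.96035809],
       [  0.        , 578.30107993, 246.00538469],
       [  0.        ,   0.        ,   1.        ]]), 'eye': array([ 0.3603471 , -0.00343289,  1.18494685]), 'rotation': array([[-2.51774737e-02, -9.85060428e-01,  1.70358584e
[... 1055 characters left out ...]
      [ 0.98402437,  0.15496416, -0.0876478 ],
       [ 0.01396752, -0.55798973, -0.8297303 ]])}
tray [(0.8, array([365.2, 290.9])), (0.64, array([128.7, 268.3]))]
tray_mid [(0.88, array([384.2, 244.8])), (0.81, array([157.3, 299.2])), (0.74, array([417.6, 162.2]))]
post [(0.73, array([366.2, 292.3])), (0.67, array([240. , 208.5]))]
stop_bar [(0.66, array([298.7, 319.4]))]
tray_can0 [(0.97, array([377.6, 264. ])), (0.95, array([386.9, 232.1])), (0.58, array([468.8, 269.6]))]
tray_can1 [(0.97, array([377.6, 264. ])), (0.95, array([386.9, 232.1])), (0.58, array([468.8, 269.6]))]
fish_can [(0.88, array([361.9, 339.8]))]
jar [(0.83, array([492.2, 223.2]))]
mix_box [(0.76, array([240. , 209.9]))]
```

View pics/top0.png

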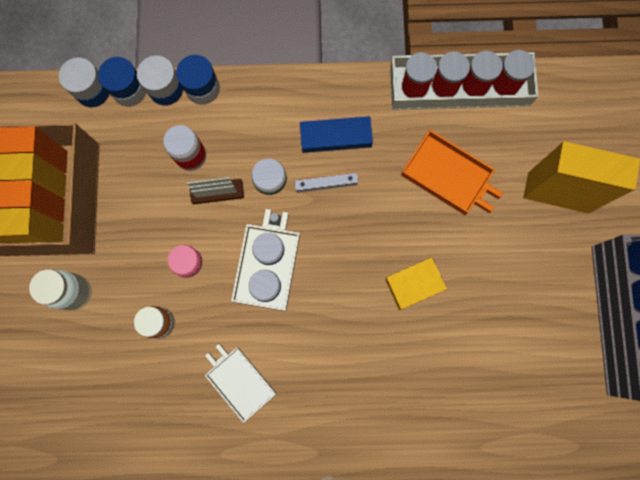

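View pics/scene0.png

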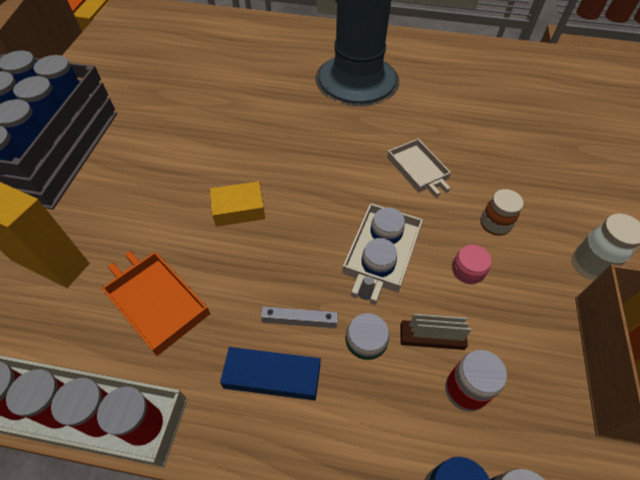

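```bash
cat > h.py <<'E'
from workcell import read_state, viewer, arm
import cv2,numpy as np
def bp(m,uv,z):
    d=np.linalg.solve(m['intrinsics'],np.array([uv[0],uv[1],1.0])); d=m['rotation']@d
    return m['eye']+d*(z-m['eye'][2])/d[2]
def pj(m,P):
    p=m['rotation'].T@(np.array(P,float)-m['eye']); p=m['intrinsics']@p; return p[:2]/p[2]
E
python3 - <<'E'
import cv2
im=cv2.imread("pics/top0.png")
cv2.imwrite("pics/zt.png",cv2.resize(im[165:325,180:380],None,fx=4,fy=3.75*1,interpolation=cv2.INTER_CUBIC) if 0 else cv2.resize(im[165:315,180:380],None,fx=4,fy=4,interpolation=cv2.INTER_CUBIC))
im=cv2.imread("pics/scene0.png")
cv2.imwrite("pics/zs.png",cv2.resize(im[195:345,255:455],None,fx=4,fy=4,interpolation=cv2.INTER_CUBIC))
E
```

```text
(no output)
```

View pics/zt.png

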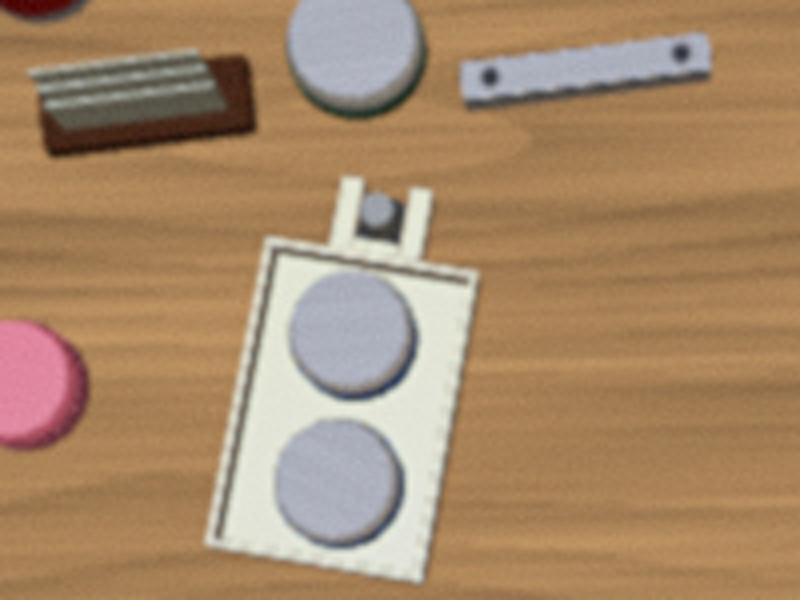

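View pics/zs.png

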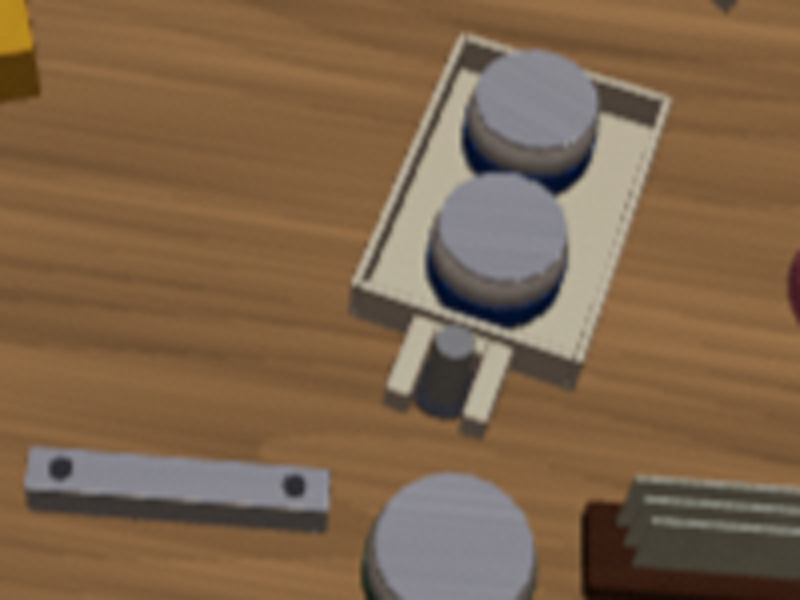

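```bash
python3 - <<'E'
from h import *
m=viewer.camera_model("top"); s=viewer.camera_model("scene")
T=lambda p,z:bp(m,(180+(p[0]+.5)/4-.5,165+(p[1]+.5)/4-.5),z)
S=lambda p,z:bp(s,(255+(p[0]+.5)/4-.5,195+(p[1]+.5)/4-.5),z)
c=[T(p,.028)[:2] for p in[(268,238),(478,271),(420,582),(207,545)]]
c2=[S(p,.028)[:2] for p in[(582,362),(352,287),(464,36),(668,98)]]
for c in(c,c2):
    print(np.round(c,4)); n=(c[0]+c[1])/2; f=(c[2]+c[3])/2; h=f-n; print("len",np.linalg.norm(h),"w",np.linalg.norm(c[0]-c[1]),np.linalg.norm(c[2]-c[3]),"head",np.degrees(np.arctan2(h[1],h[0])),"piv",n-h/np.linalg.norm(h)*.02)
print("post",T((378,210),.045),S((455,341),.045))
print("bar",[np.round(T(p,.025)[:2],4) for p in[(460,62),(708,34),(711,68),(466,96)]])
print("barS",[np.round(S(p,.025)[:2],4) for p in[(330,470),(30,447),(26,492),(328,511)]])
px=lambda u,v,z:np.round(bp(m,(u,v),z)[:2],3)
print("fish",T((355,40),.04)[:2],"mix",px(416,281,.04),"jar",px(151,321,.075),"pink",T((18,382),.045)[:2],"whitetray2",px(240,384,.02),'holder',T((255,130),.02))
E
```

```text
[[0.61   0.1591]
 [0.59   0.052 ]
 [0.4329 0.0836]
 [0.454  0.1898]]
len 0.15960103427104458 w 0.10889067874752477 0.10827719648256408 head 168.7458867165399 piv [0.61963073 0.10165707]
[[0.6096 0.1604]
 [0.5902 0.0538]
 [0.4342 0.0863]
 [0.4542 0.1896]]
len 0.15873337375403387 w 0.1083604363690678 0.10526366068031194 head 168.80165400112827 piv [0.6195221  0.10324831]
post [0.61932774 0.10114867 0.045     ] [0.61931979 0.103126   0.045     ]
bar [array([0.7014, 0.0596]), array([ 0.7131, -0.0696]), array([ 0.6948, -0.0705]), array([0.6831, 0.0568])]
barS [array([0.6807, 0.0587]), array([ 0.6938, -0.0703]), array([ 0.7145, -0.0666]), array([0.6996, 0.0609])]
fish [0.71013351 0.11255812] mix [ 0.483 -0.179] jar [0.416 0.335] pink [0.53622684 0.28145493] whitetray2 [0.291 0.174] holder [0.66917323 0.16686694 0.02      ]
```

>>> move_arm(
  steps=[
    {"x":1.9,"y":-3.1,"wz":-0.11,"grip":1},
    {"x":1.9,"y":-3.1,"wz":-0.11,"grip":1},
    {"x":1.9,"y":-3.1,"wz":-0.11,"grip":1},
    {"x":1.9,"y":-3.1,"wz":-0.11,"grip":1},
    {"x":1.9,"y":-3.1,"wz":-0.11,"grip":1},
    {"x":1.9,"y":-3.1,"wz":-0.11,"grip":1},
    {"x":1.9,"y":-3.1,"wz":-0.11,"grip":1},
    {"x":1.9,"y":-3.1,"wz":-0.11,"grip":1},
    {"x":1.9,"y":-3.1,"wz":-0.11,"grip":1},
    {"x":1.9,"y":-3.1,"wz":-0.11,"grip":1},
    {"x":1.9,"y":-3.1,"wz":-0.11,"grip":1},
    {"x":1.9,"y":-3.1,"wz":-0.11,"grip":1},
  ],
  newtons=30,
)

```text
schema error: expected keys x, y, z, wx, wy, wz, grip
```

>>> move_arm(
  steps=[
    {"x":1.9,"y":-3.1,"z":0,"wx":0,"wy":0,"wz":-0.11,"grip":1},
    {"x":1.9,"y":-3.1,"z":0,"wx":0,"wy":0,"wz":-0.11,"grip":1},
    {"x":1.9,"y":-3.1,"z":0,"wx":0,"wy":0,"wz":-0.11,"grip":1},
    {"x":1.9,"y":-3.1,"z":0,"wx":0,"wy":0,"wz":-0.11,"grip":1},
    {"x":1.9,"y":-3.1,"z":0,"wx":0,"wy":0,"wz":-0.11,"grip":1},
    {"x":1.9,"y":-3.1,"z":0,"wx":0,"wy":0,"wz":-0.11,"grip":1},
    {"x":1.9,"y":-3.1,"z":0,"wx":0,"wy":0,"wz":-0.11,"grip":1},
    {"x":1.9,"y":-3.1,"z":0,"wx":0,"wy":0,"wz":-0.11,"grip":1},
    {"x":1.9,"y":-3.1,"z":0,"wx":0,"wy":0,"wz":-0.11,"grip":1},
    {"x":1.9,"y":-3.1,"z":0,"wx":0,"wy":0,"wz":-0.11,"grip":1},
    {"x":1.9,"y":-3.1,"z":0,"wx":0,"wy":0,"wz":-0.11,"grip":1},
    {"x":1.9,"y":-3.1,"z":0,"wx":0,"wy":0,"wz":-0.11,"grip":1},
  ],
  newtons=30,
)

```text
t: 2.0
position: [0.5119, 0.2116, 0.2507]
tool_rot: [[0.001, 0.204, 0.979], [0.001, 0.979, -0.204], [-1.0, 0.001, 0.0]]
contact_force: [0.7, 0.6, -0.3]
finger_gap: 0.002
```

>>> move_arm(
  steps=[
    {"x":0,"y":0.2,"z":-3.5,"wx":0,"wy":0,"wz":0,"grip":1},
    {"x":0,"y":0,"z":-3.5,"wx":0,"wy":0,"wz":0,"grip":1},
    {"x":0,"y":0,"z":-3.5,"wx":0,"wy":0,"wz":0,"grip":1},
    {"x":0,"y":0,"z":-3.5,"wx":0,"wy":0,"wz":0,"grip":1},
    {"x":0,"y":0,"z":-3.0,"wx":0,"wy":0,"wz":0,"grip":1},
    {"x":0,"y":0,"z":-2.0,"wx":0,"wy":0,"wz":0,"grip":1},
    {"x":0,"y":0,"z":-1.5,"wx":0,"wy":0,"wz":0,"grip":1},
    {"x":0,"y":0,"z":-1.0,"wx":0,"wy":0,"wz":0,"grip":1},
    {"x":0,"y":0,"z":-0.7,"wx":0,"wy":0,"wz":0,"grip":1},
    {"x":0,"y":0,"z":0,"wx":0,"wy":0,"wz":0,"grip":1},
  ],
)

```text
t: 2.83
position: [0.5106, 0.2149, 0.0273]
tool_rot: [[-0.002, 0.198, 0.98], [-0.001, 0.98, -0.198], [-1.0, -0.001, -0.001]]
contact_force: [-0.7, 0.5, 0.6]
finger_gap: 0.004
```

```bash
python3 - <<'E'
from h import *
print(read_state()['position'])
im=viewer.camera("top"); cv2.imwrite("pics/t1.png",cv2.resize(im[165:315,180:380],None,fx=4,fy=4,interpolation=cv2.INTER_CUBIC))
E
```

```text
[0.5105631  0.21488179 0.02727472]
```

View pics/t1.png

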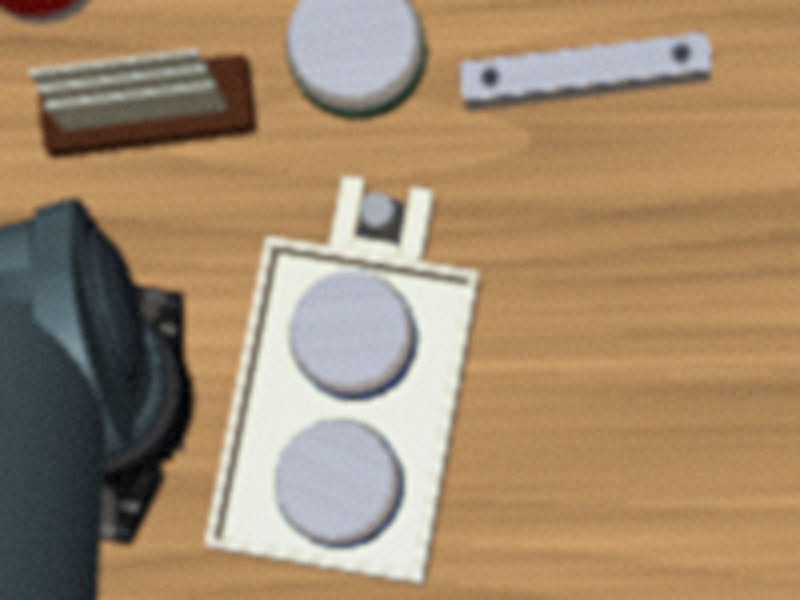

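```bash
cat > plan.py <<'E'
from h import *
C=np.array([.6193,.1022])
def P(x,y,deg):
    a=np.radians(deg); e=np.array([np.cos(a),np.sin(a)]); n=np.array([-e[1],e[0]]); return C+x*e+y*n
E
python3 - <<'E'
from plan import *
p=np.array([.5106,.2149]); a=P(.128,-.066,168.8); print("in",(a-p)*100)
q=a
for i in range(1,25):
    b=P(.128-.0000*i,-.066,168.8+4*i); print(i,168.8+4*i,np.round((b-q)*100,2)); q=b
E
```

```text
in [-0.40427927 -2.30949628]
1 172.8 [-0.6  -0.81]
2 176.8 [-0.54 -0.85]
3 180.8 [-0.48 -0.88]
4 184.8 [-0.42 -0.91]
5 188.8 [-0.35 -0.94]
6 192.8 [-0.29 -0.96]
7 196.8 [-0.22 -0.98]
8 200.8 [-0.15 -0.99]
9 204.8 [-0.08 -1.  ]
10 208.8 [-0.01 -1.01]
11 212.8 [ 0.06 -1.  ]
12 216.8 [ 0.13 -1.  ]
13 220.8 [ 0.2  -0.98]
14 224.8 [ 0.27 -0.97]
15 228.8 [ 0.34 -0.95]
16 232.8 [ 0.4  -0.92]
17 236.8 [ 0.46 -0.89]
18 240.8 [ 0.53 -0.86]
19 244.8 [ 0.58 -0.82]
20 248.8 [ 0.64 -0.78]
21 252.8 [ 0.69 -0.73]
22 256.8 [ 0.74 -0.68]
23 260.8 [ 0.79 -0.63]
24 264.8 [ 0.83 -0.57]
```

Close in gently and turn the first ~28°.

>>> move_arm(
  steps=[
    {"x":-0.15,"y":-0.8,"z":0,"wx":0,"wy":0,"wz":0,"grip":1},
    {"x":-0.15,"y":-0.8,"z":0,"wx":0,"wy":0,"wz":0,"grip":1},
    {"x":-0.1,"y":-0.7,"z":0,"wx":0,"wy":0,"wz":0,"grip":1},
    {"x":-0.3,"y":-0.4,"z":0,"wx":0,"wy":0,"wz":0.035,"grip":1},
    {"x":-0.3,"y":-0.41,"z":0,"wx":0,"wy":0,"wz":0.035,"grip":1},
    {"x":-0.54,"y":-0.85,"z":0,"wx":0,"wy":0,"wz":0.07,"grip":1},
    {"x":-0.48,"y":-0.88,"z":0,"wx":0,"wy":0,"wz":0.07,"grip":1},
    {"x":-0.42,"y":-0.91,"z":0,"wx":0,"wy":0,"wz":0.07,"grip":1},
    {"x":-0.35,"y":-0.94,"z":0,"wx":0,"wy":0,"wz":0.07,"grip":1},
    {"x":-0.29,"y":-0.96,"z":0,"wx":0,"wy":0,"wz":0.07,"grip":1},
    {"x":-0.11,"y":-0.49,"z":0,"wx":0,"wy":0,"wz":0.035,"grip":1},
    {"x":-0.11,"y":-0.49,"z":0,"wx":0,"wy":0,"wz":0.035,"grip":1},
  ],
)

```text
t: 3.88
position: [0.4782, 0.1289, 0.0293]
tool_rot: [[0.001, -0.287, 0.958], [0.002, 0.958, 0.287], [-1.0, 0.002, 0.002]]
contact_force: [-1.1, 2.9, 0.9]
finger_gap: -0.004
```

```bash
python3 - <<'E'
from plan import *
im=viewer.camera("top"); cv2.imwrite("pics/t2.png",cv2.resize(im[165:315,180:380],None,fx=4,fy=4,interpolation=cv2.INTER_CUBIC))
im=viewer.camera("scene"); cv2.imwrite("pics/s2.png",cv2.resize(im[180:330,255:455],None,fx=4,fy=4,interpolation=cv2.INTER_CUBIC))
E
```

```text
(no output)
```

View pics/t2.png

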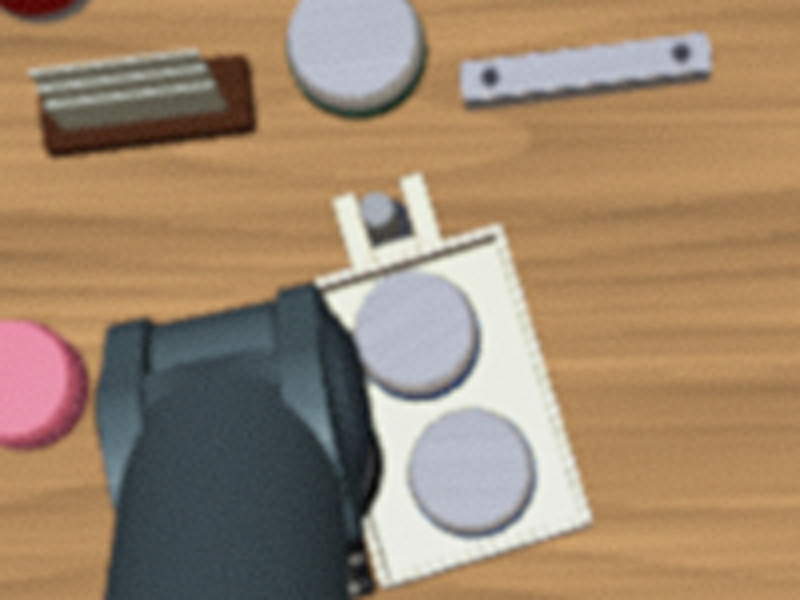

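View pics/s2.png

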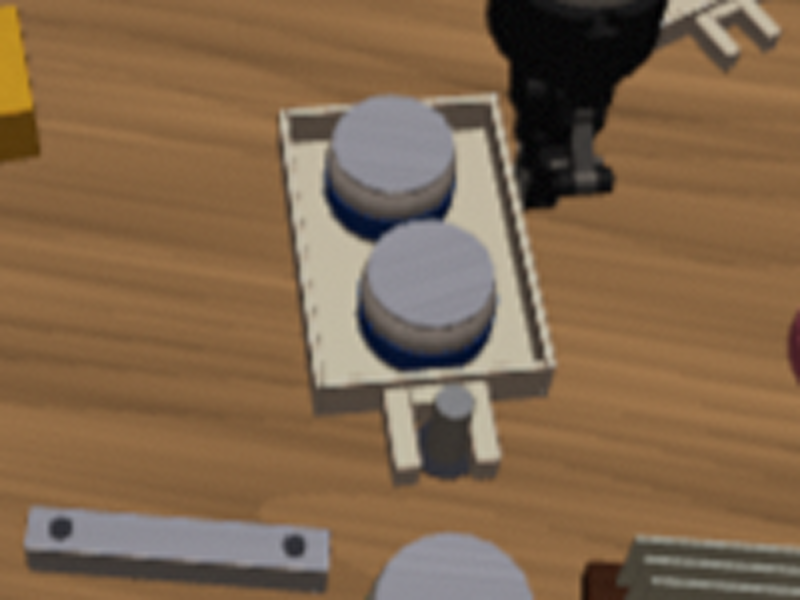

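```bash
cat >> plan.py <<'E'
m=viewer.camera_model("top"); s=viewer.camera_model("scene")
def T(p,z,o=(180,165)):return bp(m,(o[0]+(p[0]+.5)/4-.5,o[1]+(p[1]+.5)/4-.5),z)[:2]
def S(p,z,o=(255,180)):return bp(s,(o[0]+(p[0]+.5)/4-.5,o[1]+(p[1]+.5)/4-.5),z)[:2]
def fit(obs,tray):
    # rigid fit tray xy (m) -> world
    A=np.array(tray);B=np.array(obs);a0=A.mean(0);b0=B.mean(0)
    H=(A-a0).T@(B-b0); th=np.arctan2(H[0,1]-H[1,0],H[0,0]+H[1,1])
    R=np.array([[np.cos(th),-np.sin(th)],[np.sin(th),np.cos(th)]]); t=b0-R@a0
    print("head",np.degrees(th)%360,"pivot",t,"post in tray mm",(R.T@(C-t))*1000,"res mm",np.round(np.linalg.norm(A@R.T+t-B,axis=1)*1000,1))
NP,NM,FP,FM=[.02,.055],[.02,-.055],[.18,.055],[.18,-.055]
E
python3 - <<'E'
from plan import *
# +y side = right in image (leading)
fit([T(p,.028) for p in[(498,227),(590,521),(385,586)]],[NP,FP,FM])
fit([S(p,.028) for p in[(317,388),(282,110),(497,96),(553,366)]],[NP,FP,FM,NM])
fit([T(p,.028) for p in[(268,238),(478,271),(420,582),(207,545)]],[NM,NP,FP,FM])
print(read_state()['position'])
E
```

```text
head 196.1460047531959 pivot [0.61831369 0.09972409] post in tray mm [-1.63592304 -2.10397632] res mm [1.7 1.4 1.9]
head 195.86524425454482 pivot [0.61840077 0.09919048] post in tray mm [-1.68771168 -2.64905456] res mm [0.9 1.  0.9 1.9]
head 168.8566725391275 pivot [0.61986393 0.10180781] post in tray mm [ 0.62909823 -0.27580528] res mm [1.  0.5 1.  0.8]
[0.47818359 0.12771489 0.02910133]
```

```bash
python3 - <<'E'
from plan import *
q=P(.128,-.066,196.8)
print(q)
for i in range(1,20):
    b=P(.128-.0005*min(i,12),-.066,196.8+4*i); print(i,196.8+4*i,np.round((b-q)*100,2)); q=b
E
```

```text
[0.47768701 0.12838702]
1 200.8 [-0.1  -0.98]
2 204.8 [-0.03 -0.98]
3 208.8 [ 0.03 -0.97]
4 212.8 [ 0.1  -0.97]
5 216.8 [ 0.16 -0.96]
6 220.8 [ 0.23 -0.94]
7 224.8 [ 0.29 -0.92]
8 228.8 [ 0.35 -0.89]
9 232.8 [ 0.41 -0.86]
10 236.8 [ 0.47 -0.83]
11 240.8 [ 0.52 -0.8 ]
12 244.8 [ 0.57 -0.76]
13 248.8 [ 0.6  -0.76]
14 252.8 [ 0.65 -0.72]
15 256.8 [ 0.7  -0.67]
16 260.8 [ 0.75 -0.62]
17 264.8 [ 0.79 -0.56]
18 268.8 [ 0.82 -0.51]
19 272.8 [ 0.86 -0.45]
```

>>> move_arm(
  steps=[
    {"x":-0.1,"y":-0.98,"z":0,"wx":0,"wy":0,"wz":0.07,"grip":1},
    {"x":-0.03,"y":-0.98,"z":0,"wx":0,"wy":0,"wz":0.07,"grip":1},
    {"x":0.03,"y":-0.97,"z":0,"wx":0,"wy":0,"wz":0.07,"grip":1},
    {"x":0.1,"y":-0.97,"z":0,"wx":0,"wy":0,"wz":0.07,"grip":1},
    {"x":0.16,"y":-0.96,"z":0,"wx":0,"wy":0,"wz":0.07,"grip":1},
    {"x":0.23,"y":-0.94,"z":0,"wx":0,"wy":0,"wz":0.07,"grip":1},
    {"x":0.29,"y":-0.92,"z":0,"wx":0,"wy":0,"wz":0.07,"grip":1},
    {"x":0.35,"y":-0.89,"z":0,"wx":0,"wy":0,"wz":0.07,"grip":1},
    {"x":0.41,"y":-0.86,"z":0,"wx":0,"wy":0,"wz":0.07,"grip":1},
    {"x":0.47,"y":-0.83,"z":0,"wx":0,"wy":0,"wz":0.07,"grip":1},
    {"x":0.26,"y":-0.4,"z":0,"wx":0,"wy":0,"wz":0.035,"grip":1},
    {"x":0.26,"y":-0.4,"z":0,"wx":0,"wy":0,"wz":0.035,"grip":1},
  ],
)

```text
t: 4.98
position: [0.5006, 0.0273, 0.0282]
tool_rot: [[-0.004, -0.872, 0.489], [0.0, 0.489, 0.872], [-1.0, 0.004, -0.002]]
contact_force: [-4.8, 1.8, 2.1]
finger_gap: 0.0
```

```bash
python3 - <<'E'
from plan import *
im=viewer.camera("top"); cv2.imwrite("pics/t3.png",cv2.resize(im[165:315,230:430],None,fx=4,fy=4,interpolation=cv2.INTER_CUBIC))
im=viewer.camera("scene"); cv2.imwrite("pics/s3.png",cv2.resize(im[200:350,225:425],None,fx=4,fy=4,interpolation=cv2.INTER_CUBIC))
E
```

```text
(no output)
```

View pics/t3.png

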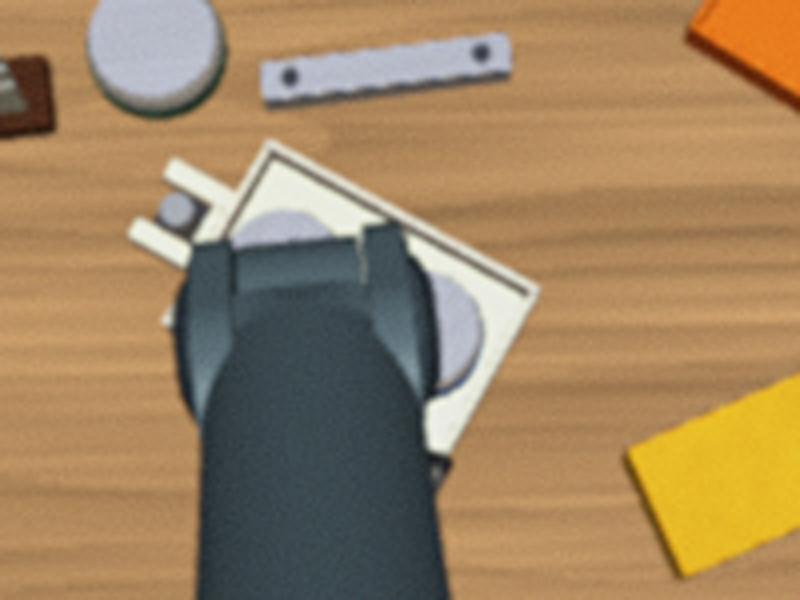

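View pics/s3.png

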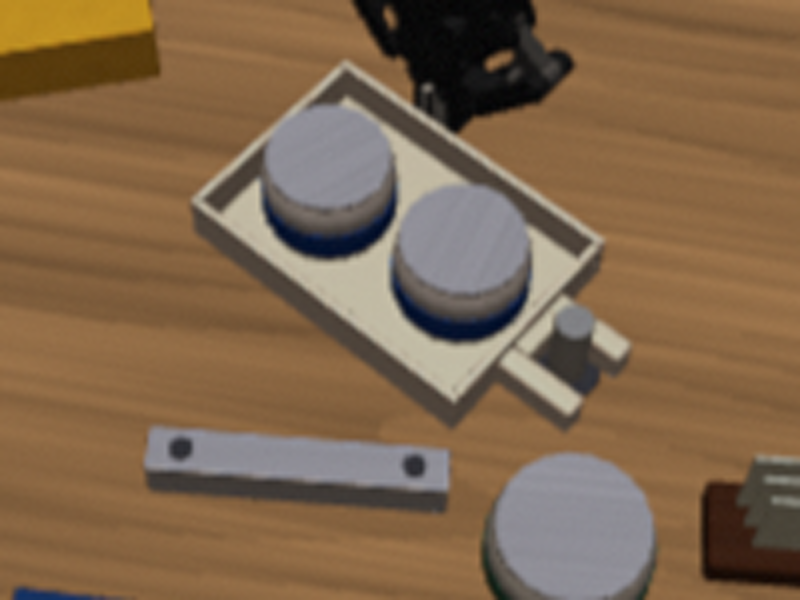

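```bash
python3 - <<'E'
from plan import *
o=(225,200)
fit([T(p,.028,(230,165)) for p in[(269,142),(539,290)]],[NP,FP])
fit([S(p,.028,o) for p in[(452,398),(194,204),(346,64),(602,242)]],[NP,FP,FM,NM])
st=read_state();print(st['position'],st['contact_force'])
# final target from bar: dir
print("barT",[np.round(T(p,.025,(230,165)),4) for p in[(260,62),(508,34),(511,68),(266,96)]])
q=P(.122,-.066,240.8)
for i in range(1,10):
    b=P(.122-.0005*i,-.066,240.8+4*i); print(240.8+4*i,np.round((b-q)*100,2)); q=b
E
```

```text
head 239.21802569250985 pivot [0.62119382 0.10153554] post in tray mm [ 0.39835828 -1.96707285] res mm [0.8 0.8]
head 239.863941417958 pivot [0.62275659 0.10206023] post in tray mm [ 1.61451905 -3.0595507 ] res mm [3.2 2.6 1.9 1.9]
[0.50153782 0.02636295 0.02817923] [-1.33534896 -0.49465521  0.27733455]
barT [array([0.7014, 0.0596]), array([ 0.7131, -0.0696]), array([ 0.6948, -0.0705]), array([0.6831, 0.0568])]
244.8 [ 0.57 -0.75]
248.8 [ 0.62 -0.71]
252.8 [ 0.66 -0.67]
256.8 [ 0.7  -0.62]
260.8 [ 0.74 -0.57]
264.8 [ 0.77 -0.51]
268.8 [ 0.8  -0.46]
272.8 [ 0.83 -0.4 ]
276.8 [ 0.85 -0.34]
```

>>> move_arm(
  steps=[
    {"x":0.58,"y":-0.76,"z":0,"wx":0,"wy":0,"wz":0.07,"grip":1},
    {"x":0.62,"y":-0.72,"z":0,"wx":0,"wy":0,"wz":0.07,"grip":1},
    {"x":0.67,"y":-0.68,"z":0,"wx":0,"wy":0,"wz":0.07,"grip":1},
    {"x":0.7,"y":-0.63,"z":0,"wx":0,"wy":0,"wz":0.07,"grip":1},
    {"x":0.74,"y":-0.58,"z":0,"wx":0,"wy":0,"wz":0.07,"grip":1},
    {"x":0.77,"y":-0.52,"z":0,"wx":0,"wy":0,"wz":0.07,"grip":1},
    {"x":0.4,"y":-0.23,"z":0,"wx":0,"wy":0,"wz":0.035,"grip":1},
    {"x":0.4,"y":-0.23,"z":0,"wx":0,"wy":0,"wz":0.035,"grip":1},
    {"x":0,"y":0,"z":0,"wx":0,"wy":0,"wz":0,"grip":1},
  ],
)

```text
t: 5.83
position: [0.5507, -0.0173, 0.028]
tool_rot: [[-0.001, -1.0, 0.023], [-0.001, 0.023, 1.0], [-1.0, 0.001, -0.001]]
contact_force: [-1.9, -1.3, 0.5]
finger_gap: 0.001
```

```bash
python3 - <<'E'
from plan import *
im=viewer.camera("top"); cv2.imwrite("pics/t4.png",cv2.resize(im[165:315,230:430],None,fx=4,fy=4,interpolation=cv2.INTER_CUBIC))
im=viewer.camera("scene"); cv2.imwrite("pics/s4.png",cv2.resize(im[200:350,225:425],None,fx=4,fy=4,interpolation=cv2.INTER_CUBIC))
st=read_state();print(st['position'],st['contact_force'])
E
```

```text
[ 0.55076011 -0.01663546  0.02805142] [-1.44370161 -0.57188292 -0.76213879]
```

View pics/t4.png

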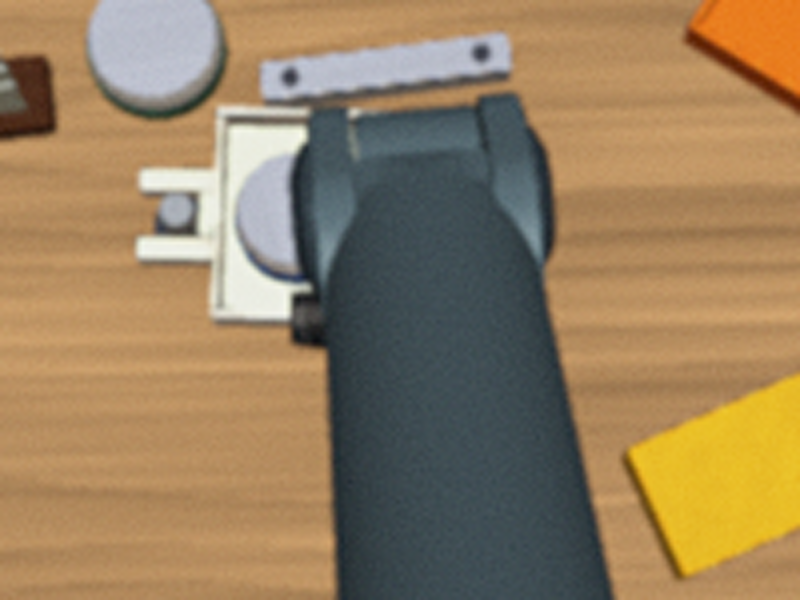

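View pics/s4.png

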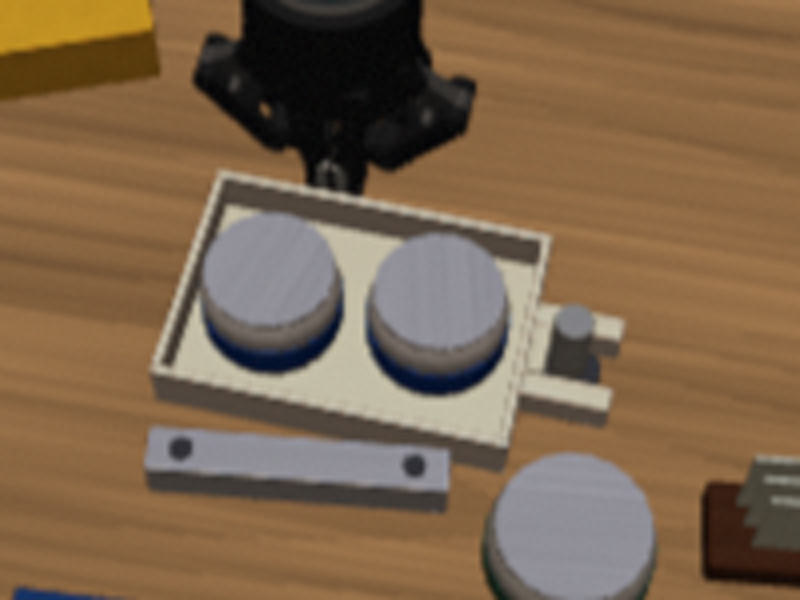

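>>> move_arm(
  steps=[
    {"x":0.41,"y":-0.2,"z":0,"wx":0,"wy":0,"wz":0.035,"grip":1},
    {"x":0.41,"y":-0.2,"z":0,"wx":0,"wy":0,"wz":0.035,"grip":1},
    {"x":0.28,"y":-0.1,"z":0,"wx":0,"wy":0,"wz":0.025,"grip":1},
    {"x":0.28,"y":-0.1,"z":0,"wx":0,"wy":0,"wz":0.02,"grip":1},
    {"x":0.15,"y":0,"z":0,"wx":0,"wy":0,"wz":0,"grip":1},
    {"x":0,"y":0,"z":0,"wx":0,"wy":0,"wz":0,"grip":1},
  ],
)

```text
t: 6.43
position: [0.5646, -0.0228, 0.0279]
tool_rot: [[-0.005, -0.996, -0.092], [-0.001, -0.092, 0.996], [-1.0, 0.005, -0.001]]
contact_force: [-5.1, -2.9, 4.2]
finger_gap: 0.001
```

```bash
python3 - <<'E'
from plan import *
im=viewer.camera("scene"); cv2.imwrite("pics/s5.png",cv2.resize(im[200:350,225:425],None,fx=4,fy=4,interpolation=cv2.INTER_CUBIC))
st=read_state();print(st['position'],st['contact_force'])
E
```

```text
[ 0.56457189 -0.02280966  0.02785399] [-4.57756003 -2.91804367  3.04255736]
```

View pics/s5.png

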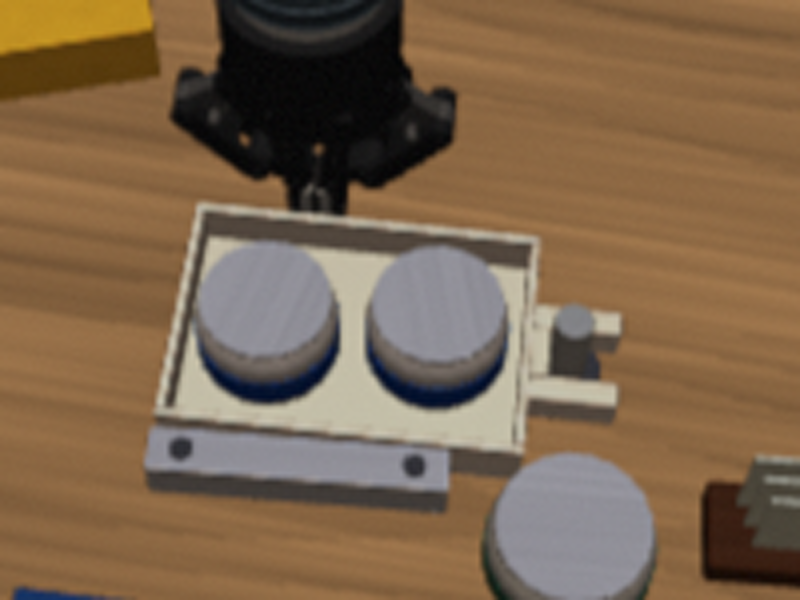

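>>> move_arm(
  steps=[
    {"x":0.12,"y":0,"z":0,"wx":0,"wy":0,"wz":0,"grip":1},
    {"x":0.12,"y":0,"z":0,"wx":0,"wy":0,"wz":0,"grip":1},
    {"x":0,"y":0,"z":0,"wx":0,"wy":0,"wz":0,"grip":1},
  ],
)

```text
t: 6.73
position: [0.5648, -0.0229, 0.0276]
tool_rot: [[-0.009, -0.996, -0.092], [-0.002, -0.092, 0.996], [-1.0, 0.01, -0.001]]
contact_force: [-10.0, -1.6, 6.1]
finger_gap: 0.001
```

```bash
python3 - <<'E'
from plan import *
im=viewer.camera("scene"); cv2.imwrite("pics/s6.png",cv2.resize(im[260:335,250:370],None,fx=6.6,fy=6.6,interpolation=cv2.INTER_CUBIC))
cv2.imwrite("pics/s6b.png",cv2.resize(im[200:350,225:425],None,fx=4,fy=4,interpolation=cv2.INTER_CUBIC))
E
```

```text
(no output)
```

View pics/s6.png

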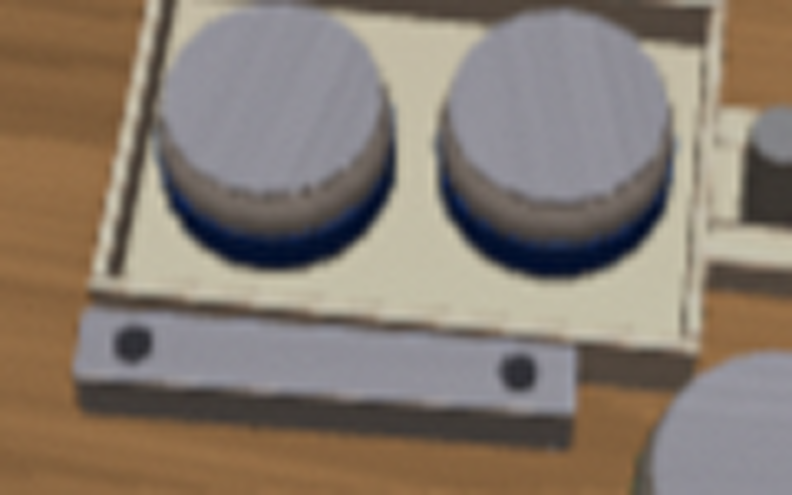

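View pics/s6b.png

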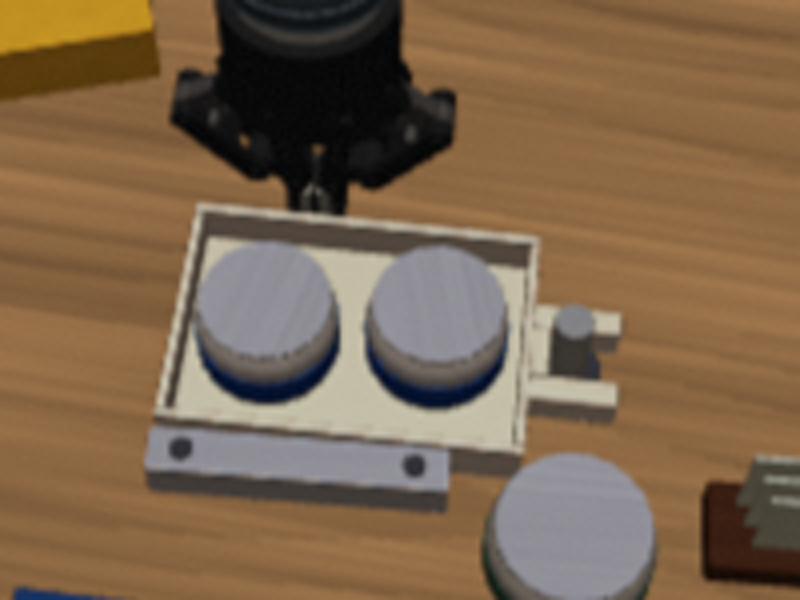

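```bash
python3 - <<'E'
from plan import *
o=(225,200);o2=(250,260)
fit([S(p,.028,o) for p in[(521,449),(157,416),(199,205),(539,238)]],[NP,FP,FM,NM])
def S2(p,z):return bp(s,(o2[0]+(p[0]+.5)/6.6-.5,o2[1]+(p[1]+.5)/6.6-.5),z)[:2]
def ang(a,b):d=b-a;return np.degrees(np.arctan2(d[1],d[0]))%360
a,b=S2((697,350),.028),S2((92,290),.028); print('rim',ang(a,b))
c,d=S2((576,347),.025),S2((82,309),.025); print('bar',ang(c,d))
c2,d2=S2((574,411),.025),S2((76,378),.025); print('bar back',ang(c2,d2))
print('holes',ang(S2((518,373),.025),S2((133,344),.025)))
n=(b-a)/np.linalg.norm(b-a); n=np.array([-n[1],n[0]])
print('gaps mm',n@(c-a)*1e3,n@(d-a)*1e3, n@(c2-a)*1e3,n@(d2-a)*1e3)
E
```

```text
head 274.36034264862457 pivot [0.62117426 0.10621014] post in tray mm [ 3.8560352  -2.17372323] res mm [2.4 1.1 1.3 1.2]
rim 274.3908856968633
bar 275.78645707290224
bar back 276.4863010701034
holes 275.9059747552118
gaps mm 1.11722282166862 4.268872364668265 19.074005206685367 23.77275276102909
```

>>> move_arm(
  steps=[
    {"x":-0.7,"y":-0.06,"z":0,"wx":0,"wy":0,"wz":0,"grip":1},
    {"x":-0.7,"y":-0.06,"z":0,"wx":0,"wy":0,"wz":0,"grip":1},
    {"x":0.15,"y":-1.7,"z":0,"wx":0,"wy":0,"wz":0,"grip":1},
    {"x":0.15,"y":-1.7,"z":0,"wx":0,"wy":0,"wz":0,"grip":1},
    {"x":0.3,"y":0,"z":0,"wx":0,"wy":0,"wz":0,"grip":1},
    {"x":0.3,"y":0,"z":0,"wx":0,"wy":0,"wz":0,"grip":1},
    {"x":0.3,"y":0,"z":0,"wx":0,"wy":0,"wz":0,"grip":1},
    {"x":0.2,"y":0,"z":0,"wx":0,"wy":0,"wz":0,"grip":1},
    {"x":0,"y":0,"z":0,"wx":0,"wy":0,"wz":0,"grip":1},
  ],
)

```text
t: 7.53
position: [0.5683, -0.056, 0.028]
tool_rot: [[-0.002, -0.995, -0.095], [0.0, -0.095, 0.995], [-1.0, 0.002, 0.0]]
contact_force: [-2.4, -1.3, 2.4]
finger_gap: 0.002
```

>>> move_arm(
  steps=[
    {"x":0.15,"y":0,"z":0,"wx":0,"wy":0,"wz":0,"grip":1},
    {"x":0.15,"y":0,"z":0,"wx":0,"wy":0,"wz":0,"grip":1},
    {"x":0,"y":0,"z":0,"wx":0,"wy":0,"wz":0,"grip":1},
  ],
)

```text
t: 7.78
position: [0.5704, -0.0568, 0.0278]
tool_rot: [[-0.004, -0.996, -0.094], [-0.0, -0.094, 0.996], [-1.0, 0.004, 0.0]]
contact_force: [-4.8, -1.8, 2.8]
finger_gap: 0.001
```

```bash
python3 - <<'E'
from plan import *
im=viewer.camera("scene"); cv2.imwrite("pics/s7.png",cv2.resize(im[260:335,250:370],None,fx=6.6,fy=6.6,interpolation=cv2.INTER_CUBIC))
cv2.imwrite("pics/s7b.png",cv2.resize(im[200:350,225:425],None,fx=4,fy=4,interpolation=cv2.INTER_CUBIC))
E
```

```text
(no output)
```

View pics/s7.png

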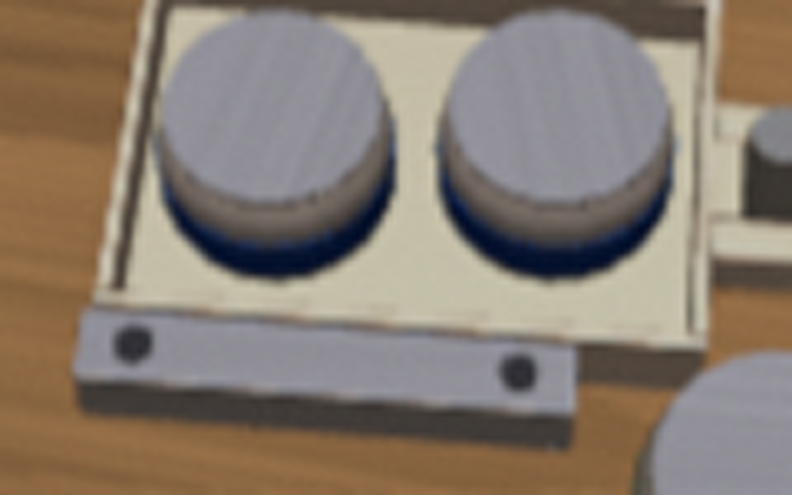

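View pics/s7b.png

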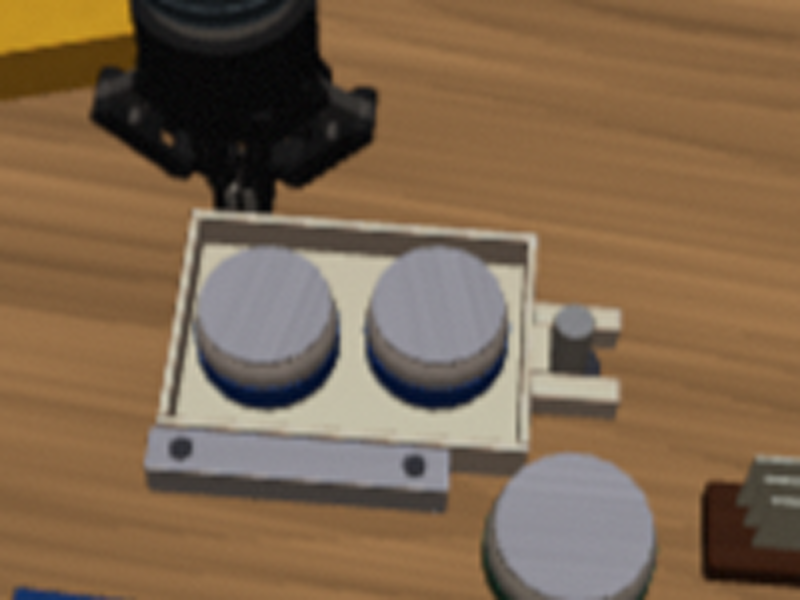

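>>> move_arm(
  steps=[
    {"x":0.15,"y":0,"z":0,"wx":0,"wy":0,"wz":0,"grip":1},
    {"x":0.15,"y":0,"z":0,"wx":0,"wy":0,"wz":0,"grip":1},
    {"x":0,"y":0,"z":0,"wx":0,"wy":0,"wz":0,"grip":1},
  ],
)

```text
t: 8.08
position: [0.5705, -0.0567, 0.0272]
tool_rot: [[-0.01, -0.995, -0.094], [0.0, -0.094, 0.996], [-1.0, 0.01, 0.001]]
contact_force: [-9.7, -1.0, 6.9]
finger_gap: -0.003
```

```bash
python3 - <<'E'
from plan import *
im=viewer.camera("scene"); cv2.imwrite("pics/s8.png",cv2.resize(im[260:335,250:370],None,fx=6.6,fy=6.6,interpolation=cv2.INTER_CUBIC))
E
```

```text
(no output)
```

View pics/s8.png

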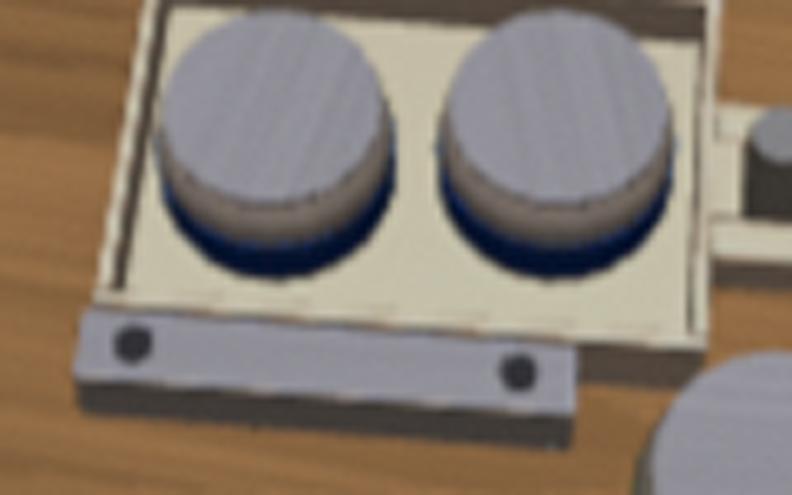

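>>> move_arm(
  steps=[
    {"x":-0.4,"y":0,"z":0,"wx":0,"wy":0,"wz":0,"grip":1},
    {"x":-1,"y":-0.1,"z":0,"wx":0,"wy":0,"wz":0,"grip":1},
    {"x":-1.5,"y":-0.1,"z":0,"wx":0,"wy":0,"wz":0,"grip":1},
    {"x":-1.5,"y":-0.1,"z":0,"wx":0,"wy":0,"wz":0,"grip":1},
    {"x":-1,"y":0,"z":3,"wx":0,"wy":0,"wz":0,"grip":1},
    {"x":-1,"y":0,"z":4,"wx":0,"wy":0,"wz":0,"grip":1},
    {"x":-2,"y":0,"z":4,"wx":0,"wy":0,"wz":0,"grip":1},
    {"x":-2,"y":0,"z":4,"wx":0,"wy":0,"wz":0,"grip":1},
    {"x":-2,"y":0,"z":4,"wx":0,"wy":0,"wz":0,"grip":1},
    {"x":0,"y":0,"z":0,"wx":0,"wy":0,"wz":0,"grip":1},
  ],
)

```text
t: 8.97
position: [0.4584, -0.0599, 0.2182]
tool_rot: [[0.017, -0.995, -0.094], [-0.001, -0.094, 0.996], [-1.0, -0.016, -0.002]]
contact_force: [1.2, -1.7, 1.2]
finger_gap: -0.003
```

```bash
python3 - <<'E'
from plan import *
im=viewer.camera("top"); cv2.imwrite("pics/t9.png",cv2.resize(im[150:270,250:370],None,fx=5,fy=5,interpolation=cv2.INTER_CUBIC)); cv2.imwrite("pics/t9f.png",im)
im=viewer.camera("scene"); cv2.imwrite("pics/s9.png",cv2.resize(im[235:335,250:390],None,fx=5.6,fy=5.6,interpolation=cv2.INTER_CUBIC))
E
```

```text
(no output)
```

View pics/t9.png

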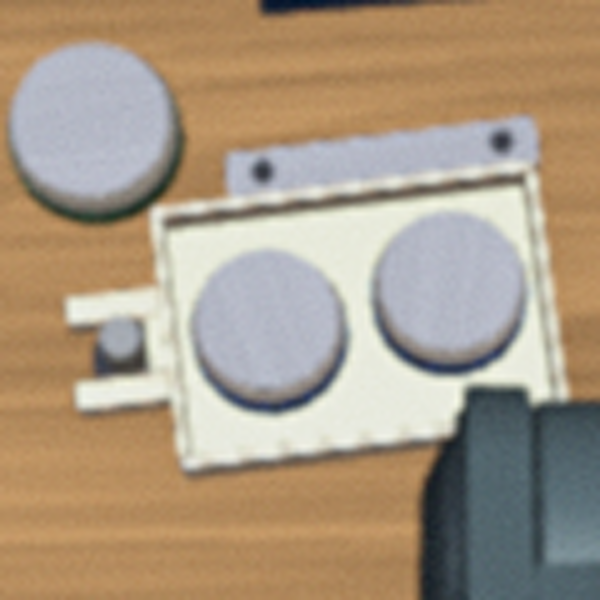

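View pics/s9.png

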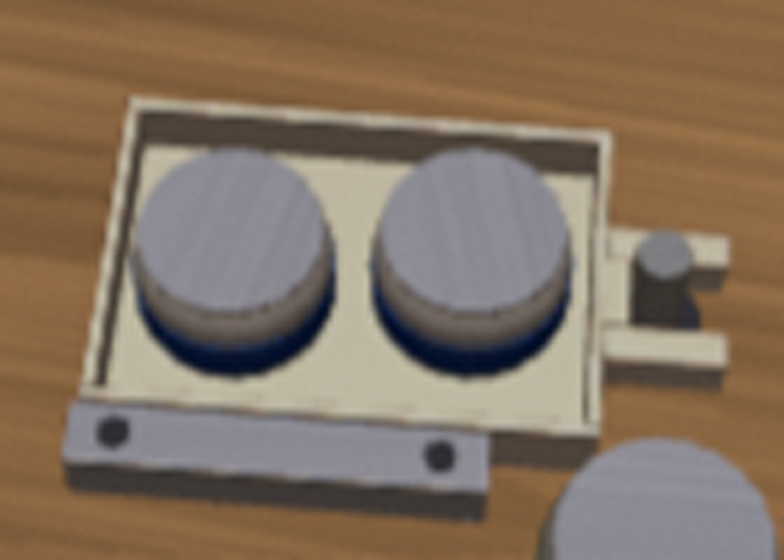

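View pics/t9f.png

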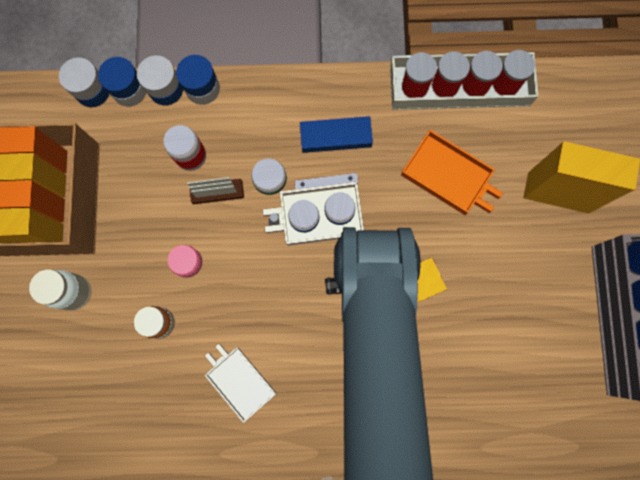

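```bash
python3 - <<'E'
from plan import *
def U(cm,o,f,p,z): return bp(cm,(o[0]+(p[0]+.5)/f-.5,o[1]+(p[1]+.5)/f-.5),z)[:2]
t=lambda p,z:U(m,(250,150),5,p,z); c=lambda p,z:U(s,(250,235),5.6,p,z)
fit([t(p,.028) for p in[(153,210),(537,166),(184,470)]],[NP,FP,NM])
fit([c(p,.028) for p in[(599,436),(84,395),(130,98),(610,132)]],[NP,FP,FM,NM])
def ang(a,b):d=b-a;return np.degrees(np.arctan2(d[1],d[0]))%360
print("top rim",ang(t((153,210),.028),t((537,166),.028)),"bar",ang(t((227,153),.025),t((536,118),.025)))
print("top NM edge",ang(t((184,470),.028),t((440,432),.028)))
print("sc rim+",ang(c((599,436),.028),c((84,395),.028)),"rim-",ang(c((610,132),.028),c((130,98),.028)),"bar front",ang(c((489,434),.025),c((70,402),.025)),"back",ang(c((487,488),.025),c((64,458),.025)))
im=cv2.imread('pics/t9f.png'); im0=cv2.imread('pics/top0.png')
d=cv2.absdiff(im,im0).max(2)
for n,(x,y,w,h) in dict(fish=(250,155,40,42),jar=(130,300,45,40),pink=(160,240,45,40)).items():print(n,d[y:y+h,x:x+w].max(),d[y:y+h,x:x+w].mean())
E
```

```text
head 275.4780485865989 pivot [0.61998073 0.10407454] post in tray mm [ 1.80099529 -0.85656818] res mm [0.3 0.6 0.7]
head 275.937653900074 pivot [0.61954503 0.10617343] post in tray mm [ 3.92676766 -0.65475194] res mm [0.5 1.3 0.2 0.7]
top rim 275.247895065246 bar 275.18669965794385
top NM edge 277.1042834173775
sc rim+ 275.61265262270854 rim- 275.9308881854289 bar front 275.82055264835503 back 276.19859099823947
fish 134 11.804166666666667
jar 17 8.25388888888889
pink 18 8.482777777777779
```

```bash
python3 - <<'E'
import cv2,numpy as np
im=cv2.imread('pics/t9f.png'); im0=cv2.imread('pics/top0.png')
d=cv2.absdiff(im,im0).max(2)
ys,xs=np.where(d[150:200,245:292]>40);print(sorted(set(zip(xs+245,ys+150)))[:30])
a=cv2.cvtColor(im0[156:198,249:284],cv2.COLOR_BGR2GRAY).astype(np.float32);b=cv2.cvtColor(im[156:198,249:284],cv2.COLOR_BGR2GRAY).astype(np.float32)
print(cv2.phaseCorrelate(a,b,cv2.createHanningWindow((35,42),cv2.CV_32F)))
from workcell import arm
E
```

```text
[(np.int64(280), np.int64(191)), (np.int64(280), np.int64(192)), (np.int64(280), np.int64(193)), (np.int64(280), np.int64(194)), (np.int64(280), np.int64(195)), (np.int64(280), np.int64(196)), (np.int64(280), np.int64(197)), (np.int64(280), np.int64(198)), (np.int64(281), np.int64(191)), (np.int64(281), np.int64(192)), (np.int64(281), np.int64(193)), (np.int64(281), np.int64(194)), (np.int64(281), np.int64(195)), (np.int64(281), np.int64(196)), (np.int64(281), np.int64(197)), (np.int64(281), np.int64(198)), (np.int64(281), np.int64(199)), (np.int64(282), np.int64(191)), (np.int64(282), np.int64(192)), (np.int64(282), np.int64(193)), (np.int64(282), np.int64(194)), (np.int64(282), np.int64(195)), (np.int64(282), np.int64(196)), (np.int64(282), np.int64(197)), (np.int64(282), np.int64(198)), (np.int64(282), np.int64(199)), (np.int64(283), np.int64(191)), (np.int64(283), np.int64(192)), (np.int64(283), np.int64(193)), (np.int64(283), np.int64(194))]
((0.09135561701137718, 0.41249043506134697), 0.9769234433586215)
```

```bash
python3 -c "
from workcell import arm
print(arm.close_job())"
```

```text
the job is handed in; nothing more can be done
None
```

I pushed the white tray about 107° round the post with the closed fingertips, until its long side lay flush along the stop bar. I then drew the arm clear and handed the job in at about 9 s.

- **Flushness:** The first press stopped about 1.4° short of flush, even though the force had risen to 10 N. I moved the push point nearer the tray's far end and pressed again until the tray stopped moving, at about 10 N.
- **Final heading:** Compared within the same image, the tray rim and the bar agree in direction to about 0.1–0.2° in both cameras. One edge in the top view, partly hidden by the arm, read about 2° off; I gave it little weight because the tray fits from both cameras put the tray at 275.5–275.9° and the bar at 275.2–276.2°.
- **Notch and cans:** The post still sits in the notch, and both cans stand in the tray. The two cameras put the post 1.8 mm and 3.9 mm into the notch; the play is 3 mm, so the second figure is slightly over, within calibration error.
- **Other goods:** The jar and pink can show no change in the top view. The fish can sits close to the tray's near corner; its image changed only where the tray now shows, though a shift check read 0.4 px (about 0.8 mm). The yellow carton was partly hidden by the arm in the last top picture and I did not check it by measurement; the push path stayed well away from it.

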